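# Square up the converter modules against the tilt tray's fence

### The arm

A 6-joint arm with a two-finger parallel gripper is mounted at the origin on the work surface. World frame = base frame: x ahead of the robot, y to its left, z up, the work surface at z = 0. Lengths are in m, angles in rad, forces in N, time in s.
With the tool pointing down it reaches from about 0.35 to 0.925 m from the base axis. Payload 6.4 kg.
Tool frame: the origin (TCP) lies on the centre line of the jaws, within the pads' length; the fingertips stand arm.finger_overhang ahead of it and the grasp point (between the pads) lies 6 mm ahead of it (arm.finger_overhang is the distance from the TCP to the fingertips, in m); z points along the fingers, y is the direction in which the jaws open and shut (so a half turn about z gives the same grasp; the last joint's range is limited). The gripper opens to 94 mm and grips with 3 to 60 N. Pads are 16 mm wide; open, the fingers measure 119 mm over their backs; the gripper's body (75 mm by 177 mm) begins 78 mm behind the grasp point.
Start: joints at [-1.35, 0.245, 1.558, -0, 1.339, -0.174], TCP at [0.25, -0.6, 0.23] pointing down, gripper open.
Joint ranges: [-3.13, 3.13], [-1.02, 2.26], [0.13, 2.54], [-0.95, 4.09], [0.21, 2.88], [-2.74, 2.74]. Speed limits (rad/s): [2.57, 2.57, 3.14, 3.14, 3.14, 3.14].

### API

Orientations are given as a 3x3 rotation matrix whose columns are the frame's x, y, z axes.
In Python, from rig import arm gives the robot as it stands.
- The arm moves only by the tool servo_tool, never from a script. Its argument "series" is a list of rows, each a list of 5 numbers: the shift along the tool's x, y, z normalised to -1 to 1, where 1 is 300 mm, then the turn about the tool's z normalised to -1 to 1, where 1 is pi/4 rad, then the opening, from -1 (shut) to 1 (fully open). In form: [[tx, ty, tz, roll, grip], ...]. A call has 1 to 12 rows; each row is the pose to reach, as a shift and turn from the pose commanded when the call began, along the tool's axes at that moment; what a row does not reach only later rows make up. A row lasts 1/12 s, in which the tool goes at most 41.7 mm and 7.16 degrees, less where a joint would pass 70% of its speed; a pose out of reach is approached as far as the arm can. A call with a number of a shift or a turn outside -1 to 1 is refused whole. A call with a gripper value outside its range is refused whole. The fingers move at their own pace and stop on an object; the grip force is fixed at half the most. Time passes only in rows, so rows that repeat a pose let the fingers close. It gives the time, the measured TCP pose, the force and the opening at its end, in the units of the state.
- arm.sense(): the state, without advancing time (a new reading comes with each control period).
- arm.snapshot(name): name is "side" or "top" or "wrist"; returns (picture, depth): 384x512x3 uint8, red, green, blue; 384x512 float32, m along the optical axis (not along the pixel's ray), 0 where there is no reading.
- arm.camera_model(name): a dict with "vfov" (degrees; the focal length in pixels is half the picture's height over the tangent of half this angle, whatever the lens; pixels are square), "cx", "cy" (the principal point, pixels), "extrinsics" (4x4, takes a point from world to camera coordinates). Camera axes: x right, y up, looking along -z (the intrinsics and any distortion apply to the point x, -y, -z); pixel columns grow to the right and rows downward; lengths in m; the calibration is good to about 2 mm. A picture is of the moment at which its call begins: read the wrist's pose just before it. camera_model takes no time and is no camera call; for the wrist camera it gives the pose at the moment of the call.
- arm.job_done(): hands the job in, once; it reports no verdict.
Trained networks look in the newest picture that a camera, given by its name, has taken for a name from the list of things; names that differ only in an ending like _2 or _b are one class to them, and where a whole thing is asked for, a point or a joint stands for the part that bears it (a point fixed in the world has none). Each returns a list of dicts, best first, with "p" (0 to 1); they miss things now and then, are a little off and sometimes report something else, mostly with a low value. They report only what shows in the picture. A call takes as long as a camera call. They do not tell look-alikes from the thing itself.
- arm.recognise(camera, label): "xy" ([column, row] as shares, 0 to 1, of the picture: columns of its width, rows of its height, amid what is visible of it).
The state is a dict: "t": time; "joint_positions": joint angles; "joint_vel": joint speeds; "joint_torque": joint torques, N m; "ee_pos": TCP position; "ee_rot": TCP orientation; "wrist_force": force on the tool from outside, world axes, zero at the start; "torque": the same for the moment, N m; "gripper_width": finger opening in m.
Only numpy, scipy, OpenCV 4.12 (cv2) and the standard library are available. Lean on these libraries where they do the work, as an engineer would, in place of code of your own. Each camera call takes 0.05 s, during which the arm holds its last target.

### The job

Line up all four black converter modules in one single row in the hinged white tray, each lying flat with a long side flush against the orange fence. First put the stray module from the mat into the tray and shift whichever module stands behind another, so that each has its own stretch of fence; then lift the tray by its steel bar until all four have slid down to the fence, and lower it gently until it lies flat again, without letting it drop. Leave everything else on the bench where it is.

Things in the scene. Friction and masses are not known exactly. Their poses are not given: they have to be found in the camera images.
- module_red_center (a point): centre (half-way up) of a potted converter module: black block 24 mm along its x, 36 along its y, 14 tall, 25 to 50 g, with a red plate on top; same either way round. It starts in the tray, flat, turned at most 0.3 rad from square.
- module_yellow_center (a point): centre (half-way up) of a potted converter module: black block 24 mm along its x, 36 along its y, 14 tall, 25 to 50 g, with a yellow plate on top; same either way round. It starts in the tray, flat, turned at most 0.3 rad from square.
- module_green_center (a point): centre (half-way up) of a potted converter module: black block 24 mm along its x, 36 along its y, 14 tall, 25 to 50 g, with a green plate on top; same either way round. It starts in the tray, flat, turned at most 0.3 rad from square.
- module_white_center (a point): centre (half-way up) of a potted converter module: black block 24 mm along its x, 36 along its y, 14 tall, 25 to 50 g, with a white plate on top; same either way round. It starts on the mat, outside the tray, turned up to 0.8 rad, beside the spool (about 80 mm off along its x, so 35 mm or more free) and the slim glue bottle (about 72 mm off along its -y).
- tray_fence (a point): foot of the orange fence's inner face, at its middle, on the tray's floor. x points through the fence, away from the tray's inside; y along the fence; z up out of the floor. Fence 22 mm high and 258 long. Floor and fence are slick: modules start to slide at 12 to 18 degrees of tilt and are sure to slide home at 0.6 rad.
- tray_floor (a point): centre of the white tray's floor, 76 mm from the fence face, axes as tray_fence. Inside, the floor measures 152 mm (x) by 250 mm (y); it lies 28 mm above the mat when flat. Side walls 10 mm high, rim opposite the fence 8 mm, 4 mm thick. Of the three modules in it at the start, two lie one behind the other, some 70 mm apart; of these the one at the fence is too near it to be gripped.
- tray_hinge (a point): middle of the tray's hinge axis, which runs along its y, parallel to the fence: 10 mm beyond the fence's inner face and 8 mm below the tray's floor. Does not move when the tray tilts.
- tray_bar (a point): middle of the tray's round steel lifting bar, 10 mm thick, parallel to the fence, 92 mm free between its two arms, 36 mm from its centre to the tray's rim, its centre 40 mm above the mat when flat, 202 mm from the hinge. Pinch it across from above; it may roll in the fingers as the tray swings. Axes as tray_fence.
- tray (a joint): tilt of the tray on its hinge (rad): 0 flat on its stops, grows as the bar is lifted, end stop at 0.8. Its own weight (0.7 kg, 3 to 4 N at the bar) brings it down; it does not stay up by itself.
- flux_bottle: bystander: white flux bottle, 40 mm across, 115 tall, standing right of the tray. Origin: centre of its underside.
- jar: bystander: green glass jar with a steel cap, 60 mm across, 65 tall, standing left of the tray. Origin: centre of its underside.
- screwdriver: bystander: screwdriver 170 mm long, lying behind the fence. Origin: on its underside; it lies along its x axis.
- spool: bystander: grey solder spool, 60 mm across, 32 tall, standing on its flange near the stray module. Origin: centre of its underside.
- glue_bottle: bystander: slim clear bottle with a blue cap, 32 mm across, 100 tall, near the stray module. Origin: centre of its underside.
- meter: bystander: red and black hand multimeter lying flat, 150 x 76 x 45 mm. Origin: centre of its underside, long side along its x.
Mind the look-alikes: they are no part of the job. Leave any turquoise look-alike of the part that bears module_green_center alone.

How it is judged:
By the outcome, as a careful person would: the job done as asked, in the order asked, and still so for the second after the job is handed in, with the robot touching nothing.
It also fails if it takes over 72 s, if anything falls off the work surface, if the arm or the gripper's body presses on something with over 40 N, if the wrist force passes 120 N, or if a joint passes its speed limit or range.

## Working session

There is one attempt and no reset: what is moved stays moved. The work goes in short steps, Python scripts to look and compute and a tool call to move; the robot and the scene stay as the last step left them, time stands still between calls to the robot, and variables do not carry over. Pictures are saved under pics/ and viewed, and the job is handed in when it is done.

Besides the shell and the picture viewer there is one more tool, called after "Call:" by a JSON object that holds its "api" and its "payload", one argument or row to a line. servo_tool: Moves the arm, as the interface text tells. Scaled input: -1 to 1 covers 300 mm each way for a shift and pi/4 rad each way for a turn. Its arguments: {"type":"object","properties":{"series":{"type":"array"}},"required":["series"]}

```bash
ls; mkdir -p pics
cat > h.py <<'E'
import numpy as np, cv2
from rig import arm
def K(m):
    return 192/np.tan(np.radians(m['vfov']/2))
def px2w(m,u,v,z=None,d=None):
    f=K(m);E=np.array(m['extrinsics']);R=E[:3,:3];t=E[:3,3]
    c=-R.T@t; r=R.T@np.array([(u-m['cx'])/f,-(v-m['cy'])/f,-1.])
    if d is None: d=(z-c[2])/r[2]
    return c+d*r
def w2px(m,p):
    f=K(m);E=np.array(m['extrinsics']);q=E[:3,:3]@np.array(p)+E[:3,3]
    return m['cx']+f*q[0]/-q[2], m['cy']+f*q[1]/q[2]
E
python3 - <<'E'
from h import *
np.set_printoptions(precision=4,suppress=True)
s=arm.sense();print(s, getattr(arm,'finger_overhang',None))
for n in ['top','side','wrist']:
    p,d=arm.snapshot(n); m=arm.camera_model(n);print(n,m)
    cv2.imwrite(f'pics/{n}0.png',p[:,:,::-1]); np.save(f'pics/{n}0.npy',d)
E
```

```text
pics
{'t': 0.0, 'joint_positions': array([-1.3501,  0.2458,  1.559 , -0.    ,  1.3387, -0.1741]), 'joint_vel': array([-0.0006,  0.0004, -0.0011,  0.0003,  0.0016,  0.    ]), 'joint_torque': array([ -0.0001, -41.5841, -31.4601,   0.0685,   0.0332,  -0.0001]), 'ee_pos': array([ 0.2499, -0.5995,  0.2294]), 'ee_rot': array([[ 0.9231,  0.3846, -0.0004],
       [ 0.3846, -0.9231,  0.0018],
       [ 0.0003, -0.0019, -1.    ]]), 'wrist_force': array([ 0.3182, -0.1964,  0.4985]), 'torque': array([-0.0084, -0.0345,  0.0381]), 'gripper_width': 0.09396870285906163} 0.025
top {'vfov': 50.49162281329594, 'cx': 254.1610801212403, 'cy': 187.48783142471274, 'extrinsics': array([[ 0.0056, -0.9999,  0.0155, -0.0651],
       [ 0.9917,  0.0076,  0.1286, -0.591 ],
       [-0.1287,  0.0146,  0.9916, -0.9457],
       [ 0.    ,  0.    ,  0.    ,  1.    ]])}
side {'vfov': 57.95313210123159, 'cx': 258.05481547278475, 'cy': 191.18303352602234, 'extrinsics': array([[ 0.8569, -0.515 , -0.0217, -0.5236],
       [ 0.376 ,  0.5957,  0.7097, -0.2503],
       [-0.3526, -0.6163,  0.7042, -0.6504],
       [ 0.    ,  0.    ,  0.    ,  1.    ]])}
wrist {'vfov': 70.1309027248952, 'cx': 257.8392518292035, 'cy': 191.25805007487037, 'extrinsics': array([[ 0.3846, -0.9231, -0.0023, -0.6494],
       [ 0.898 ,  0.3747, -0.2308,  0.0256],
       [ 0.2139,  0.0867,  0.973 , -0.3908],
       [ 0.    ,  0.    ,  0.    ,  1.    ]])}
```

View pics/top0.png

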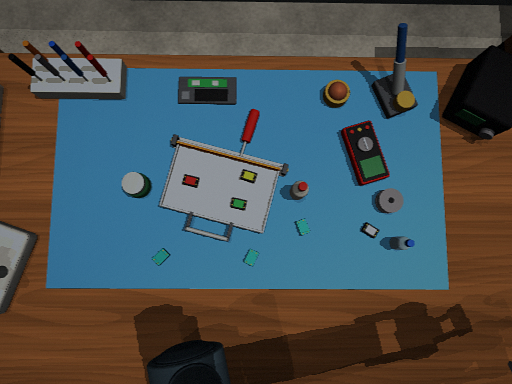

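View pics/side0.png

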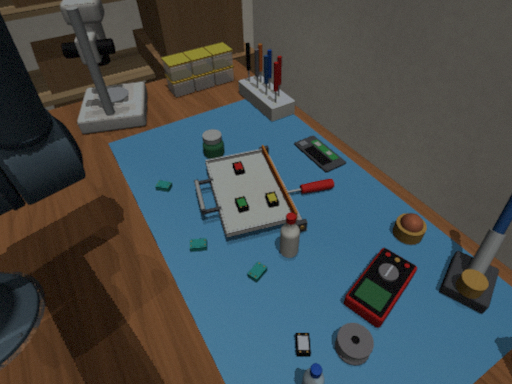

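View pics/wrist0.png

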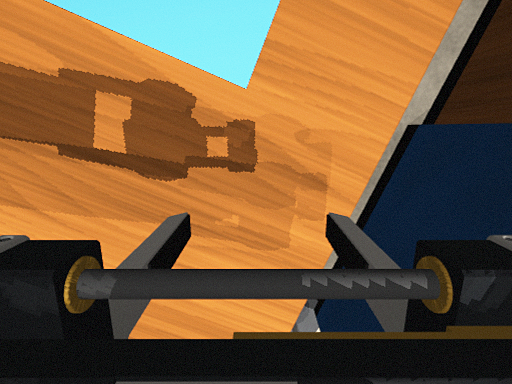

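Run:
```python
from h import *
np.set_printoptions(precision=4,suppress=True)
p=cv2.imread('pics/top0.png');d=np.load('pics/top0.npy');m=arm.camera_model('top')
c=p[130:270,100:430];cv2.imwrite('pics/crop_a.png',cv2.resize(c[:, :200],None,fx=4,fy=4,interpolation=cv2.INTER_CUBIC))
cv2.imwrite('pics/crop_b.png',cv2.resize(p[170:270,280:430],None,fx=5,fy=5,interpolation=cv2.INTER_CUBIC))
for l in ['module_red_center','module_yellow_center','module_green_center','module_white_center','tray_fence','tray_floor','tray_hinge','tray_bar','flux_bottle','jar','spool','glue_bottle','meter','screwdriver']:
    r=arm.recognise('top',l)[:3]
    for q in r:
        u,v=q['xy'][0]*512,q['xy'][1]*384; dd=d[int(v),int(u)]
        print(l,round(q['p'],2),round(u,1),round(v,1),px2w(m,u,v,d=dd) if dd>0 else None)
print(arm.sense()['t'])
```

```text
module_red_center 0.45 188.4 178.6 [0.6112 0.0972 0.0433]
module_yellow_center 0.44 248.6 177.2 [ 0.6158 -0.0475  0.0425]
module_green_center 0.74 164.4 257.6 [0.4223 0.1538 0.0167]
module_green_center 0.71 237.2 205.5 [ 0.5468 -0.0209  0.0459]
module_green_center 0.7 300.1 226.0 [ 0.5003 -0.1749  0.0129]
module_white_center 0.74 371.3 230.0 [ 0.4914 -0.3496  0.0152]
tray_fence 0.76 215.7 186.1 [0.5956 0.0326 0.0271]
tray_fence 0.61 237.3 201.1 [ 0.5574 -0.021   0.0452]
tray_floor 0.59 217.0 186.4 [0.5948 0.0295 0.0275]
tray_floor 0.26 240.1 203.0 [ 0.5529 -0.0277  0.0457]
tray_hinge 0.62 218.7 188.0 [0.5907 0.0251 0.0291]
tray_hinge 0.18 295.9 187.4 [ 0.5868 -0.1572  0.0814]
tray_bar 0.63 218.8 186.4 [0.5946 0.0249 0.0293]
tray_bar 0.61 366.0 154.6 [ 0.6752 -0.3355  0.0373]
flux_bottle 0.51 295.3 186.9 [ 0.5883 -0.1562  0.0785]
jar 0.83 137.6 182.3 [0.5984 0.2131 0.0638]
spool 0.87 390.2 201.6 [ 0.5602 -0.393   0.0317]
glue_bottle 0.81 402.6 240.6 [ 0.466  -0.4047  0.0705]
glue_bottle 0.19 190.3 181.5 [0.6045 0.0929 0.0405]
meter 0.6 365.7 154.3 [ 0.6759 -0.3349  0.0374]
meter 0.27 219.0 184.2 [0.6001 0.0246 0.0286]
screwdriver 0.7 249.9 127.0 [ 0.7459 -0.0499  0.0238]
screwdriver 0.33 217.0 188.3 [0.5902 0.0294 0.0266]
0.85
```

View pics/crop_a.png

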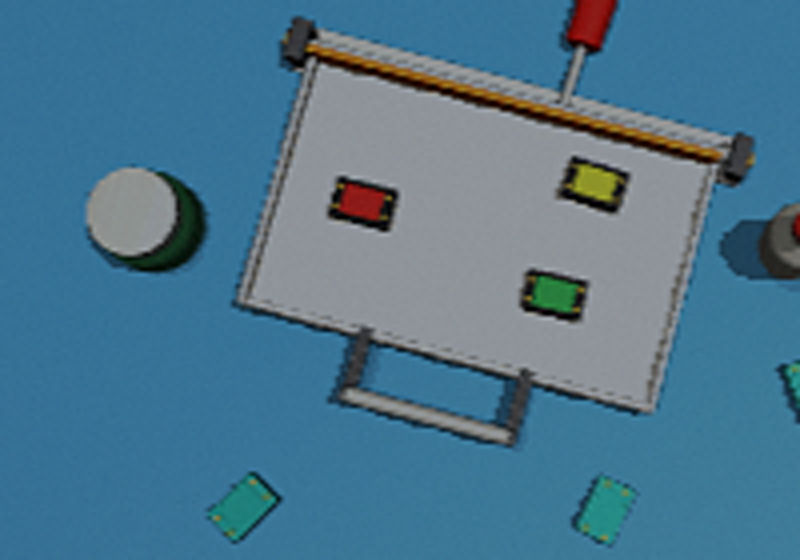

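View pics/crop_b.png

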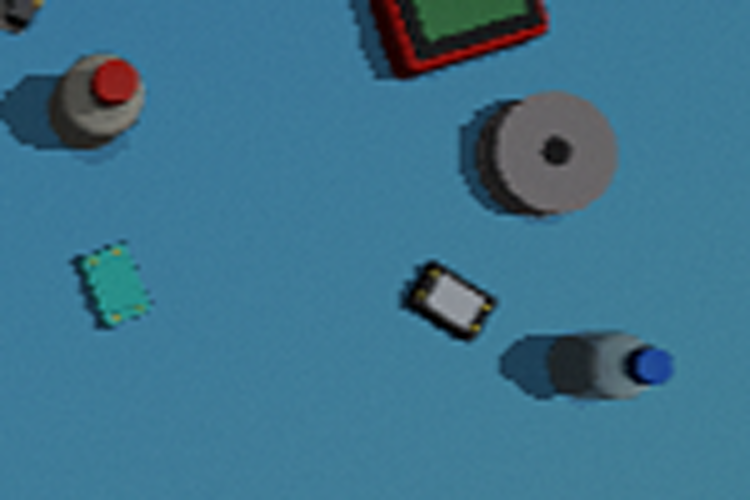

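Run:
```python
from h import *
np.set_printoptions(precision=4,suppress=True)
p=cv2.imread('pics/top0.png');d=np.load('pics/top0.npy');m=arm.camera_model('top')
hsv=cv2.cvtColor(p,cv2.COLOR_BGR2HSV).astype(int)
H,S,V=hsv[...,0],hsv[...,1],hsv[...,2]
def rect(mask,box,z,name):
    u0,v0,u1,v1=box; M=np.zeros(mask.shape,bool);M[v0:v1,u0:u1]=mask[v0:v1,u0:u1]
    n,l,st,c=cv2.connectedComponentsWithStats(M.astype(np.uint8));k=1+np.argmax(st[1:,4])
    vs,us=np.nonzero(l==k)
    W=np.array([px2w(m,u,v,z=z)[:2] for u,v in zip(us,vs)])
    r=cv2.minAreaRect((W*1000).astype(np.float32))
    C=np.cov(W.T);w,e=np.linalg.eigh(C);a=e[:,1]
    print(name,len(us),'px',us.mean(),vs.mean(),'mean',W.mean(0),'rect',r,'long axis deg',np.degrees(np.arctan2(a[1],a[0]))%180,'depth z',np.median([px2w(m,u,v,d=d[v,u])[2] for u,v in zip(us,vs)]))
dark=V<60
rect((S>120)&(V>90)&((H<10)|(H>170)),(175,165,205,195),.042,'red')
rect((S>100)&(V>90)&(H>20)&(H<40),(235,165,265,190),.042,'yel')
rect((S>100)&(V>80)&(H>45)&(H<80),(225,195,255,215),.042,'grn')
rect((S<60)&(V>110),(355,218,385,242),.014,'wht')
for n,b,z in [('red',(178,170,203,190),.042),('yel',(237,167,260,185),.042),('grn',(228,195,250,213),.042)]:
    rect((S>100)|(V<90),b,z,n+' block')
rect((H<85)|(H>125)|(V<60),(358,218,385,242),.014,'wht block')
# white tray region
rect((S<70)&(V>110),(155,135,290,242),.03,'tray white')
rect((H>8)&(H<25)&(S>140),(155,130,290,242),.05,'orange')
rect((d>0)&(S<60),(183,210,236,243),.04,'bar')
```

```text
red 70 px 190.0857142857143 180.1 mean [0.6077 0.0933] rect ((607.7590942382812, 93.28300476074219), (22.857755661010742, 17.081893920898438), 77.4768295288086) long axis deg 75.46025828933801 depth z 0.043878881822905114
yel 78 px 248.2051282051282 175.12820512820514 mean [ 0.621  -0.0466] rect ((620.8207397460938, -46.34768295288086), (31.28475570678711, 17.78792953491211), 71.79917907714844) long axis deg 81.27538911787295 depth z 0.043540853960230774
grn 73 px 238.3013698630137 203.08219178082192 mean [ 0.553  -0.0234] rect ((553.0009155273438, -23.482229232788086), (23.874393463134766, 17.474609375), 76.33507537841797) long axis deg 74.30972754890772 depth z 0.04429637556383059
wht 66 px 370.57575757575756 229.8181818181818 mean [ 0.4919 -0.3482] rect ((491.5875244140625, -348.21844482421875), (22.844350814819336, 17.0863037109375), 59.02991485595703) long axis deg 58.992659835153546 depth z 0.016060121701768626
red block 170 px 190.40588235294118 180.50588235294117 mean [0.6068 0.0925] rect ((606.5250854492188, 92.46223449707031), (37.94430160522461, 25.854326248168945), 76.291
[... 814 characters left out ...]
1 px 218.81434037597737 188.66744302112792 mean [0.5893 0.0248] rect ((590.9075927734375, 25.36212158203125), (265.1956787109375, 155.36268615722656), 75.8255844116211) long axis deg 74.77957138453438 depth z 0.029414056422619517
orange 269 px 227.27509293680296 155.28996282527882 mean [0.6678 0.0043] rect ((666.970703125, 4.429832458496094), (257.8994445800781, 8.371724128723145), 75.5129623413086) long axis deg 75.49864877921769 depth z 0.05048842656145758
bar 752 px 212.80984042553192 220.35239361702128 mean [0.5115 0.037 ] rect ((500.4573974609375, 46.184967041015625), (71.24952697753906, 124.41976165771484), 0.3879152536392212) long axis deg 87.6119557868813 depth z 0.031894091257949564
```

```bash
cat >> h.py <<'E'
def plan(x,y,z,yawdeg):
    s=arm.sense();R=np.array(s['ee_rot']);dp=np.array([x,y,z])-s['ee_pos']
    t=R.T@dp/0.3
    cur=np.degrees(np.arctan2(R[1,1],R[0,1])); dw=(yawdeg-cur+90)%180-90
    print('t %.2f pos %s yaw %.2f'%(s['t'],np.round(s['ee_pos'],4),cur),'-> shift',np.round(t,4),'roll',round(-dw/45,4),'rows>=',np.ceil(max(np.linalg.norm(dp)/.0417,abs(dw)/7.16)), 'w',round(s['gripper_width'],4),'F',np.round(s['wrist_force'],1))
E
python3 -c "
from h import *
plan(.492,-.348,.15,-31.5)"
```

```text
t 0.85 pos [ 0.25   -0.6     0.2305] yaw -67.38 -> shift [ 1.0677 -0.4652  0.2683] roll -0.7973 rows>= 9.0 w 0.0936 F [-0.6 -0.5  0.9]
```

Call:
{"api": "servo_tool", "payload": {
  "series": [
    [0.3,-0.1,0.05,-0.25,-0.06],
    [0.6,-0.25,0.1,-0.5,-0.06],
    [0.8,-0.35,0.13,-0.7,-0.06],
    [1.0,-0.43,0.15,-0.8,-0.06],
    [1.0,-0.43,0.15,-0.8,-0.06],
    [1.0,-0.43,0.15,-0.8,-0.06],
    [1.0,-0.43,0.15,-0.8,-0.06],
    [1.0,-0.43,0.15,-0.8,-0.06],
    [1.0,-0.43,0.15,-0.8,-0.06],
    [1.0,-0.43,0.15,-0.8,-0.06],
    [1.0,-0.43,0.15,-0.8,-0.06]
  ]
}}

```text
t: 1.77
ee_pos: [0.4772, -0.366, 0.1857]
ee_rot: [[0.521, 0.854, -0.0], [0.854, -0.521, -0.001], [-0.001, 0.0, -1.0]]
wrist_force: [-0.7, 0.1, -0.5]
gripper_width: 0.0443
```

Run:
```python
from h import *
plan(.492,-.348,.15,-31.5)
m=arm.camera_model('wrist');p,d=arm.snapshot('wrist')
cv2.imwrite('pics/w1.png',p[:,:,::-1]);print(w2px(m,(.492,-.348,.014)))
np.save('pics/w1.npy',d)
r=arm.recognise('wrist','module_white_center')[:2];print(r)
for q in r: print(px2w(m,q['xy'][0]*512,q['xy'][1]*384,z=.014))
```

```text
t 1.77 pos [ 0.4772 -0.366   0.1857] yaw -31.37 -> shift [0.0769 0.011  0.1189] roll 0.0029 rows>= 2.0 w 0.0443 F [-0.7  0.1 -0.5]
(np.float64(261.0771416383487), np.float64(162.51264510397624))
[{'xy': [0.5152, 0.4276], 'p': 0.9}]
[ 0.49371928 -0.35142235  0.014     ]
```

View pics/w1.png

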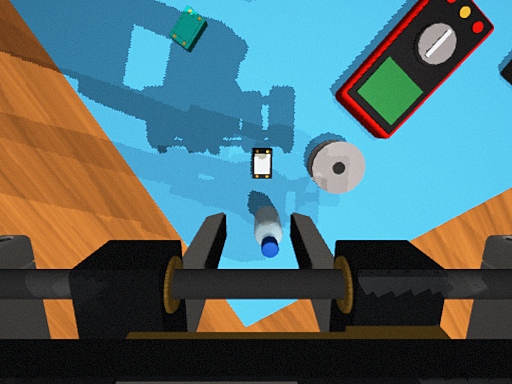

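Call:
{"api": "servo_tool", "payload": {
  "series": [
    [0.077,0.011,0.1,0,-0.06],
    [0.077,0.011,0.25,0,-0.06],
    [0.077,0.011,0.35,0,-0.06],
    [0.077,0.011,0.45,0,-0.06],
    [0.077,0.011,0.5,0,-0.06],
    [0.077,0.011,0.525,0,-0.06],
    [0.077,0.011,0.525,0,-0.06]
  ]
}}

```text
t: 2.45
ee_pos: [0.4911, -0.3486, 0.0281]
ee_rot: [[0.522, 0.853, -0.001], [0.853, -0.522, 0.001], [0.0, -0.002, -1.0]]
wrist_force: [-1.0, -0.6, -0.1]
gripper_width: 0.044
```

Run:
```python
from h import *
plan(.492,-.348,.028,-31.5)
for n in ['wrist','side']:
    p,d=arm.snapshot(n)
    if n=='side': p=cv2.resize(p[250:384,230:430],None,fx=4,fy=4)
    cv2.imwrite(f'pics/{n}2.png',p[:,:,::-1])
```

```text
t 2.45 pos [ 0.4911 -0.3486  0.0281] yaw -31.50 -> shift [0.0033 0.0014 0.0004] roll 0.0 rows>= 1.0 w 0.044 F [-1.  -0.6 -0.1]
```

View pics/wrist2.png

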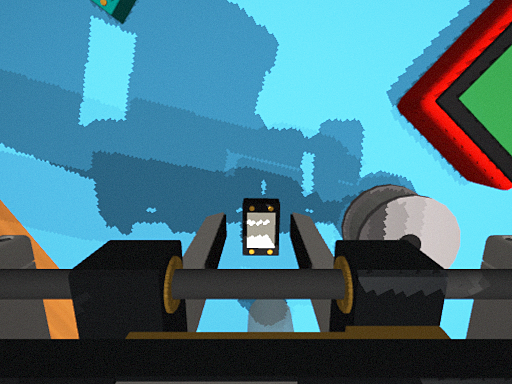

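View pics/side2.png

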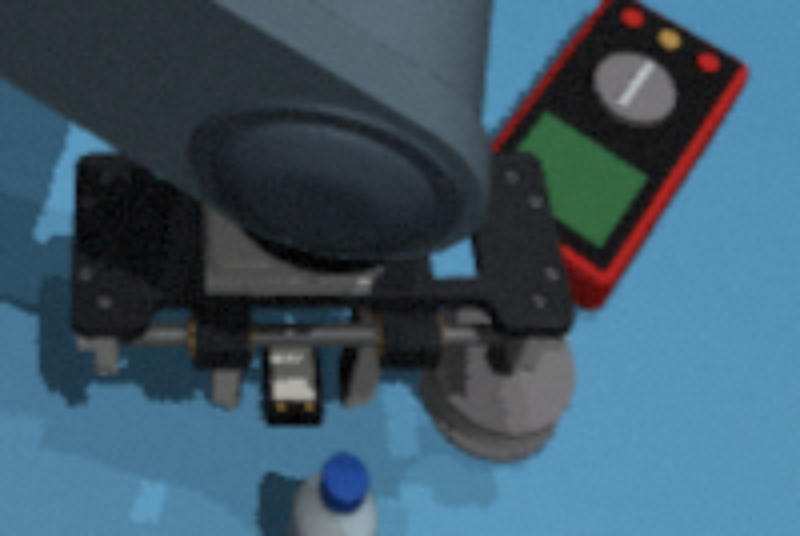

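Run:
```python
from h import *
m=arm.camera_model('wrist');s=arm.sense()
c=px2w(m,262,225,z=.0145);print(c, (s['ee_rot'].T@(c-s['ee_pos'])))
for v in (198,255): print(s['ee_rot'].T@(px2w(m,262,v,z=.0145)-s['ee_pos']))
```

```text
[ 0.49507422 -0.34836774  0.0145    ] [0.00238022 0.00218747 0.0142932 ]
[0.02066752 0.00212389 0.01428435]
[-0.01900324  0.00226182  0.01430355]
```

Call:
{"api": "servo_tool", "payload": {
  "series": [
    [0.003,0.006,0,0,-0.5],
    [0.003,0.006,0,0,-1],
    [0.003,0.006,0,0,-1],
    [0.003,0.006,0,0,-1],
    [0.003,0.006,0,0,-1],
    [0.003,0.006,0,0,-1],
    [0.003,0.006,-0.03,0,-1],
    [0.003,0.006,-0.1,0,-1],
    [0.003,0.006,-0.25,0,-1],
    [0.003,0.006,-0.4,0,-1],
    [0.003,0.006,-0.5,0,-1],
    [0.003,0.006,-0.55,0,-1]
  ]
}}

```text
t: 3.55
ee_pos: [0.4961, -0.3493, 0.2]
ee_rot: [[0.52, 0.854, 0.007], [0.854, -0.52, -0.006], [-0.002, 0.009, -1.0]]
wrist_force: [0.2, -0.9, 0.7]
gripper_width: 0.0239
```

Run:
```python
from h import *
ex=np.array([.968,-.250]);ey=np.array([.25,.968]);c=np.array([.590,.0245])
print(c-.02*ex+.027*ey)
q=c-.02*ex+.027*ey
plan(q[0],q[1],.2,-14.5)
p,d=arm.snapshot('wrist');cv2.imwrite('pics/w3.png',p[:,:,::-1])
```

```text
[0.57739  0.055636]
t 3.55 pos [ 0.4961 -0.3493  0.2   ] yaw -31.36 -> shift [ 1.2935 -0.4711 -0.0068] roll -0.3747 rows>= 10.0 w 0.0239 F [ 0.2 -0.9  0.7]
```

View pics/w3.png

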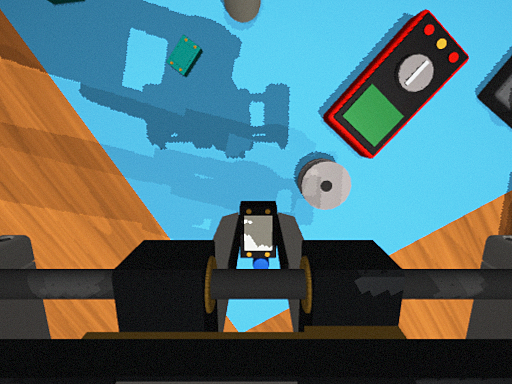

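Call:
{"api": "servo_tool", "payload": {
  "series": [
    [0.1,-0.04,0,-0.1,-1],
    [0.25,-0.09,0,-0.2,-1],
    [0.4,-0.15,0,-0.3,-1],
    [0.55,-0.2,0,-0.37,-1],
    [0.7,-0.25,0,-0.37,-1],
    [0.8,-0.3,0,-0.37,-1],
    [0.9,-0.33,0,-0.37,-1],
    [0.97,-0.36,0,-0.37,-1],
    [1.0,-0.37,0,-0.37,-1],
    [1.0,-0.37,0,-0.37,-1]
  ]
}}

```text
t: 4.43
ee_pos: [0.5551, -0.0318, 0.192]
ee_rot: [[0.251, 0.968, -0.002], [0.968, -0.251, 0.001], [0.0, -0.002, -1.0]]
wrist_force: [-0.2, -0.2, -0.3]
gripper_width: 0.0235
```

Run:
```python
from h import *
plan(.5774,.0556,.12,-14.5)
```

```text
t 4.43 pos [ 0.5551 -0.0318  0.192 ] yaw -14.53 -> shift [ 0.3005 -0.0008  0.2401] roll -0.0006 rows>= 3.0 w 0.0235 F [-0.2 -0.2 -0.3]
```

Call:
{"api": "servo_tool", "payload": {
  "series": [
    [0.1,0,0,0,-1],
    [0.2,0,0,0,-1],
    [0.28,0,0,0,-1],
    [0.3,0,0,0,-1],
    [0.3,0,0,0,-1]
  ]
}}

```text
t: 4.85
ee_pos: [0.5785, 0.0529, 0.1924]
ee_rot: [[0.254, 0.967, -0.001], [0.967, -0.254, -0.0], [-0.001, -0.001, -1.0]]
wrist_force: [-0.0, -1.0, -0.9]
gripper_width: 0.0237
```

Run:
```python
from h import *
plan(.5774,.0556,.0565,-14.5)
m=arm.camera_model('wrist');p,d=arm.snapshot('wrist');cv2.imwrite('pics/w4.png',p[:,:,::-1]);np.save('pics/w4.npy',d)
ex=np.array([.968,-.250]);ey=np.array([.25,.968]);c=np.array([.590,.0245])
q=p[:,:,::-1].copy()
for X,Y in [(76,-125),(76,0),(76,125),(0,70.7),(47,-60.6),(-24.2,-55.1)]:
    w=c+X/1000*ex+Y/1000*ey; u,v=w2px(m,(*w,.028 if X==76 else .042)); print(X,Y,round(u),round(v))
    if 0<u<512 and 0<v<384: cv2.drawMarker(q,(int(u),int(v)),(255,0,255),0,14)
cv2.imwrite('pics/w4m.png',q)
```

```text
t 4.85 pos [0.5785 0.0529 0.1924] yaw -14.69 -> shift [ 0.0082 -0.0054  0.453 ] roll -0.0041 rows>= 4.0 w 0.0237 F [-0.  -1.  -0.9]
76 -125 331 294
76 0 337 202
76 125 344 94
0 70.7 275 144
47 -60.6 313 254
-24.2 -55.1 254 250
```

View pics/w4m.png

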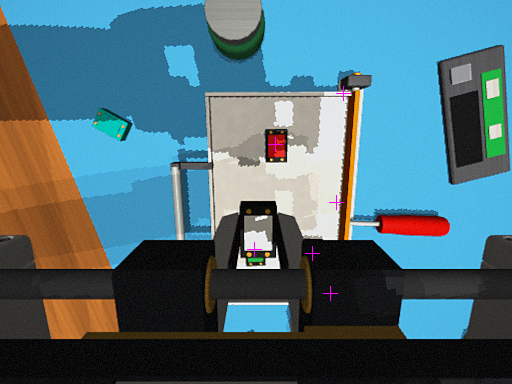

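Run:
```python
from h import *
p=cv2.imread('pics/w4m.png');cv2.imwrite('pics/w4z.png',cv2.resize(p[70:250,165:375],None,fx=3.3,fy=3.3,interpolation=cv2.INTER_CUBIC))
```

```text
(no output)
```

View pics/w4z.png

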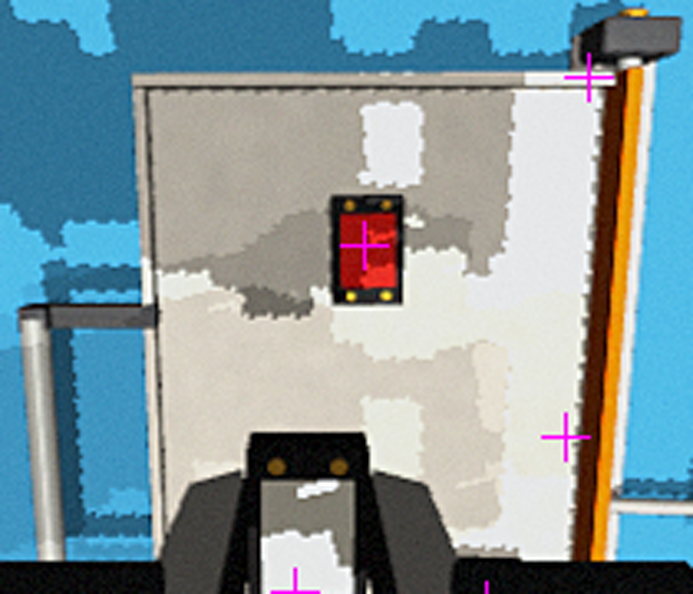

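Call:
{"api": "servo_tool", "payload": {
  "series": [
    [0.008,-0.005,0.1,0,-1],
    [0.008,-0.005,0.2,0,-1],
    [0.008,-0.005,0.3,0,-1],
    [0.008,-0.005,0.38,0,-1],
    [0.008,-0.005,0.42,0,-1],
    [0.008,-0.005,0.44,0,-1],
    [0.008,-0.005,0.452,0,-1],
    [0.008,-0.005,0.452,0,-1],
    [0.008,-0.005,0.452,0,-0.06],
    [0.008,-0.005,0.452,0,-0.06],
    [0.008,-0.005,0.452,0,-0.06]
  ]
}}

```text
t: 5.82
ee_pos: [0.5787, 0.0559, 0.0588]
ee_rot: [[0.254, 0.967, 0.003], [0.967, -0.254, -0.0], [0.0, 0.003, -1.0]]
wrist_force: [1.1, 0.7, 0.2]
gripper_width: 0.0405
```

Call:
{"api": "servo_tool", "payload": {
  "series": [
    [0,0,-0.03,0,-0.06],
    [0,0,-0.12,0,-0.06],
    [0,0,-0.24,0,-0.06],
    [0,0,-0.35,0,-0.06],
    [0,0,-0.45,0,-0.06],
    [0,0,-0.45,0,-0.06]
  ]
}}

```text
t: 6.32
ee_pos: [0.5818, 0.0558, 0.2014]
ee_rot: [[0.254, 0.967, 0.014], [0.967, -0.254, -0.001], [0.002, 0.014, -1.0]]
wrist_force: [0.1, -0.5, -0.4]
gripper_width: 0.0443
```

Run:
```python
from h import *
m=arm.camera_model('wrist');p,d=arm.snapshot('wrist');cv2.imwrite('pics/w5.png',p[:,:,::-1]);np.save('pics/w5.npy',d)
p,d=arm.snapshot('side');cv2.imwrite('pics/s5.png',cv2.resize(p[120:260,160:320],None,fx=4,fy=4)[:,:,::-1])
ex=np.array([.968,-.250]);ey=np.array([.25,.968]);c=np.array([.590,.0245])
q=c-.0242*ex-.0551*ey; print(q); plan(q[0],q[1],.15,-14.5)
```

```text
[ 0.5527994 -0.0227868]
t 6.42 pos [0.5787 0.056  0.1949] yaw -14.71 -> shift [-0.276  -0.0174  0.1493] roll -0.0047 rows>= 3.0 w 0.0442 F [-0.7  0.6 -0.1]
```

View pics/w5.png

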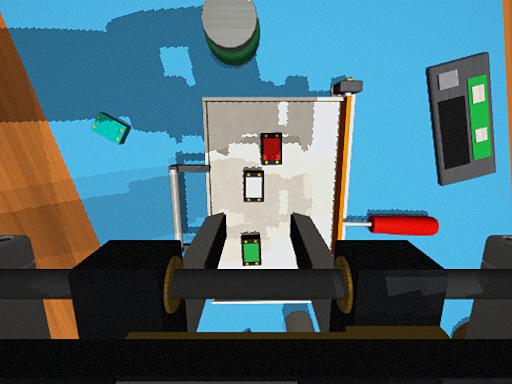

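View pics/s5.png

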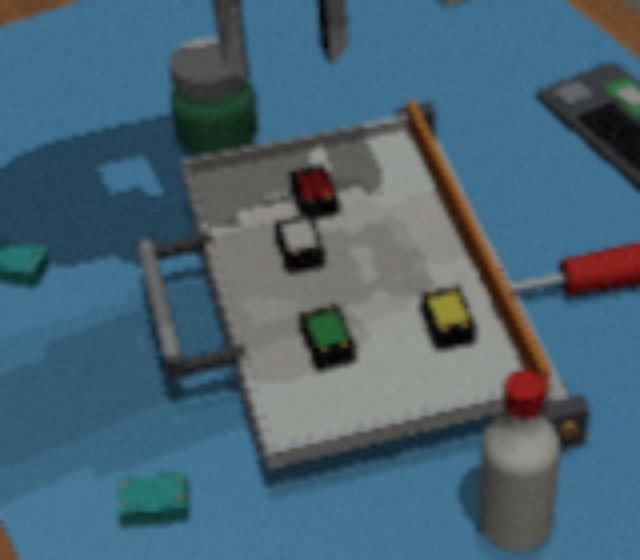

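Run:
```python
from h import *
np.set_printoptions(precision=4,suppress=True)
m=arm.camera_model('wrist')
ex=np.array([.968,-.250]);ey=np.array([.25,.968]);c=np.array([.590,.0245])
for n,u,v in [('red',271,148.5),('white',254,186),('green',251,249),('fencefoot',335,185),('cornerfoot',343,101),('bar',178,205)]:
    w=px2w(m,u,v,z={'b':.04,'f':.028,'c':.028}.get(n[0],.042)); e=w[:2]-c; print(n,w,e@ex,e@ey)
```

```text
red [0.6032 0.0925 0.042 ] -0.00426575984800222 0.06912315356081745
white [0.5738 0.056  0.042 ] -0.023541093068158866 0.026436753311327
green [ 0.5501 -0.0189  0.042 ] -0.027769061439561198 -0.05195689453208845
fencefoot [0.6675 0.0294 0.028 ] 0.07381426264023187 0.024156953789254
cornerfoot [0.6947 0.122  0.028 ] 0.0769505735904655 0.12053659104340891
bar [0.4813 0.0563 0.04  ] -0.11312885603263252 0.0035928865784904227
```

Call:
{"api": "servo_tool", "payload": {
  "series": [
    [-0.1,-0.007,0,0,-0.06],
    [-0.2,-0.014,0,0,-0.06],
    [-0.272,-0.02,0.03,0,-0.06],
    [-0.272,-0.02,0.12,0,-0.06],
    [-0.272,-0.02,0.22,0,-0.06],
    [-0.272,-0.02,0.32,0,-0.06],
    [-0.272,-0.02,0.38,0,-0.06],
    [-0.272,-0.02,0.38,0,-0.06],
    [-0.272,-0.02,0.38,0,-0.06]
  ]
}}

```text
t: 7.17
ee_pos: [0.5494, -0.021, 0.0765]
ee_rot: [[0.254, 0.967, -0.004], [0.967, -0.254, 0.001], [-0.0, -0.005, -1.0]]
wrist_force: [0.7, -0.2, 0.7]
gripper_width: 0.0439
```

Run:
```python
from h import *
plan(.552,-.021,.0565,-14.5)
m=arm.camera_model('wrist');s=arm.sense();p,d=arm.snapshot('wrist');cv2.imwrite('pics/w6.png',p[:,:,::-1])
for v in (190,205,220,235,250,265): print(v,s['ee_rot'].T@(px2w(m,258,v,z=.042)-s['ee_pos']))
```

```text
t 7.17 pos [ 0.5494 -0.021   0.0765] yaw -14.73 -> shift [0.0023 0.0086 0.0666] roll -0.0051 rows>= 1.0 w 0.0439 F [ 0.7 -0.2  0.7]
190 [ 0.02141915 -0.00078779  0.0344852 ]
205 [ 0.01032419 -0.00078686  0.03448584]
220 [-0.0010664  -0.00078591  0.0344865 ]
235 [-0.01276457 -0.00078493  0.03448718]
250 [-0.02478297 -0.00078393  0.03448788]
265 [-0.03713491 -0.00078289  0.0344886 ]
```

View pics/w6.png

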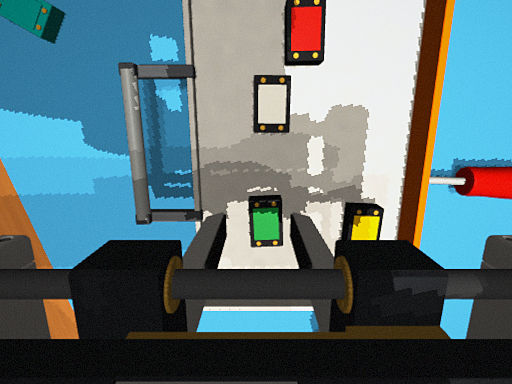

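Call:
{"api": "servo_tool", "payload": {
  "series": [
    [-0.004,0.012,0.04,0,-0.06],
    [-0.004,0.012,0.065,0,-0.06],
    [-0.004,0.012,0.065,0,-0.5],
    [-0.004,0.012,0.065,0,-1],
    [-0.004,0.012,0.065,0,-1],
    [-0.004,0.012,0.065,0,-1],
    [-0.004,0.012,0.065,0,-1],
    [-0.004,0.012,0.02,0,-1],
    [-0.004,0.012,-0.03,0,-1],
    [-0.004,0.012,-0.03,0,-1]
  ]
}}

```text
t: 8.05
ee_pos: [0.5563, -0.0239, 0.0903]
ee_rot: [[0.254, 0.967, 0.005], [0.967, -0.254, -0.001], [0.0, 0.005, -1.0]]
wrist_force: [-0.0, 0.2, -0.0]
gripper_width: 0.0236
```

Run:
```python
from h import *
np.set_printoptions(precision=4,suppress=True)
ex=np.array([.968,-.250]);ey=np.array([.25,.968]);c=np.array([.590,.0245])
q=c-.022*ex-.0165*ey
plan(q[0],q[1],.057,-14.5)
m=arm.camera_model('wrist');s=arm.sense();p,d=arm.snapshot('wrist');cv2.imwrite('pics/w7.png',p[:,:,::-1])
for n,u,v in [('w',270,105)]:print(n)
```

```text
t 8.05 pos [ 0.5563 -0.0239  0.0903] yaw -14.72 -> shift [ 0.1294 -0.006   0.1109] roll -0.005 rows>= 2.0 w 0.0236 F [-0.   0.2 -0. ]
w
```

View pics/w7.png

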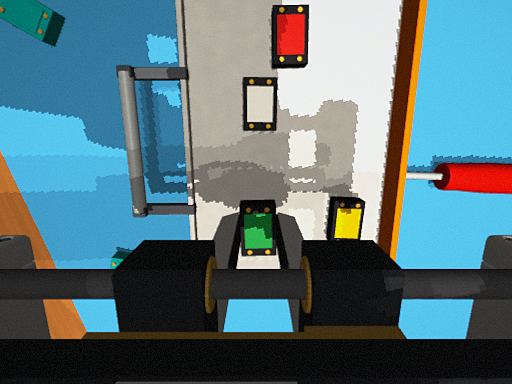

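Run:
```python
from h import *
m=arm.camera_model('wrist');s=arm.sense()
for n,u,v in [('whitebottom',261,131),('yeltop',347,198),('redbottom',291,67),('whitetop',261,77)]:
  print(n,s['ee_rot'].T@(px2w(m,u,v,z=.042)-s['ee_pos']))
# green top is held higher
for v in (200,257): print(s['ee_rot'].T@(px2w(m,258,v,z=.042+.0335)-s['ee_pos']))
```

```text
whitebottom [0.06217777 0.00139028 0.04698437]
yeltop [0.01215458 0.06724661 0.04723316]
redbottom [0.10502184 0.02184544 0.04706287]
whitetop [0.09860197 0.00129726 0.04698478]
[ 0.01971718 -0.00078332  0.01347499]
[-0.01990098 -0.00078228  0.01347416]
```

Call:
{"api": "servo_tool", "payload": {
  "series": [
    [0.04,0,-0.02,0,-1],
    [0.09,0,-0.02,0,-1],
    [0.125,0,-0.02,0,-1],
    [0.125,0,0.03,0,-1],
    [0.125,0,0.07,0,-1],
    [0.125,0,0.1,0,-1],
    [0.125,0,0.109,0,-1],
    [0.125,0,0.109,0,-1],
    [0.125,0,0.109,0,-0.06],
    [0.125,0,0.109,0,-0.06],
    [0.125,0,0.109,0,-0.06]
  ]
}}

```text
t: 9.02
ee_pos: [0.5652, 0.0125, 0.0553]
ee_rot: [[0.254, 0.967, 0.003], [0.967, -0.254, -0.001], [0.0, 0.003, -1.0]]
wrist_force: [2.3, -0.1, 4.9]
gripper_width: 0.0404
```

Call:
{"api": "servo_tool", "payload": {
  "series": [
    [0,0,-0.03,0,-0.06],
    [0,0,-0.12,0,-0.06],
    [0,0,-0.24,0,-0.06],
    [0,0,-0.35,0,-0.06],
    [0,0,-0.35,0,-0.06]
  ]
}}

```text
t: 9.43
ee_pos: [0.5672, 0.0123, 0.1665]
ee_rot: [[0.254, 0.967, 0.01], [0.967, -0.254, -0.002], [0.001, 0.01, -1.0]]
wrist_force: [0.7, 0.6, 0.9]
gripper_width: 0.0442
```

Run:
```python
from h import *
p,d=arm.snapshot('wrist');cv2.imwrite('pics/w8.png',p[:,:,::-1])
p,d=arm.snapshot('side');cv2.imwrite('pics/s8.png',cv2.resize(p[120:260,160:320],None,fx=4,fy=4)[:,:,::-1])
plan(.4795,.0553,.15,-14.5)
```

```text
t 9.53 pos [0.5641 0.0127 0.1607] yaw -14.73 -> shift [ 0.0655 -0.3087  0.0352] roll -0.0052 rows>= 3.0 w 0.0442 F [-0.4 -0.7 -0.2]
```

View pics/w8.png

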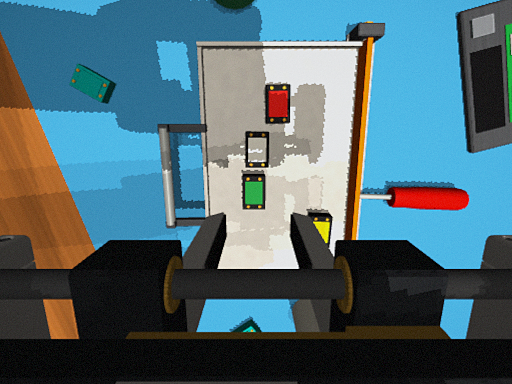

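View pics/s8.png

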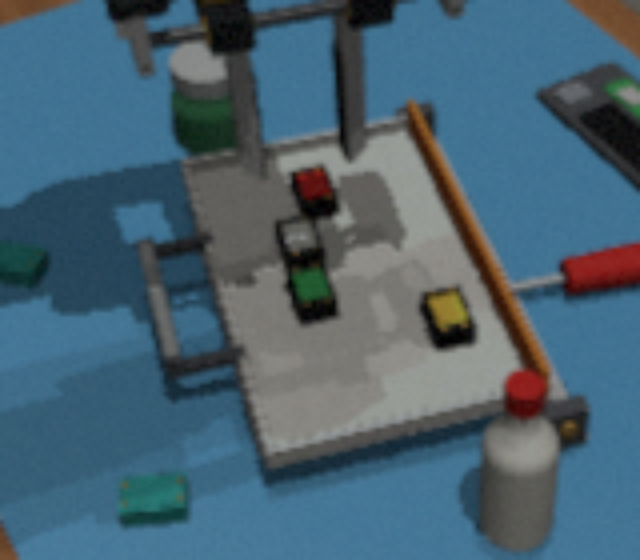

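Run:
```python
from h import *
np.set_printoptions(precision=4,suppress=True)
m=arm.camera_model('wrist')
p=cv2.imread('pics/w8.png');cv2.imwrite('pics/w8z.png',cv2.resize(p[110:240,150:220],None,fx=4.5,fy=4.5,interpolation=cv2.INTER_CUBIC))
a=px2w(m,163.5,133,z=.04);b=px2w(m,170.5,220,z=.04)
print(a,b,(a+b)/2,np.linalg.norm(a-b),np.degrees(np.arctan2(*(a-b)[[1,0]])))
a=px2w(m,359,45,z=.028);b=px2w(m,348,230,z=.028);print('fence',a,b,np.degrees(np.arctan2(*(a-b)[[1,0]])))
```

```text
[0.4884 0.0938 0.04  ] [0.4657 0.0063 0.04  ] [0.4771 0.05   0.04  ] 0.09037094082531955 75.42370915026514
fence [0.6932 0.125  0.028 ] [ 0.6489 -0.0585  0.028 ] 76.40974732257972
```

View pics/w8z.png

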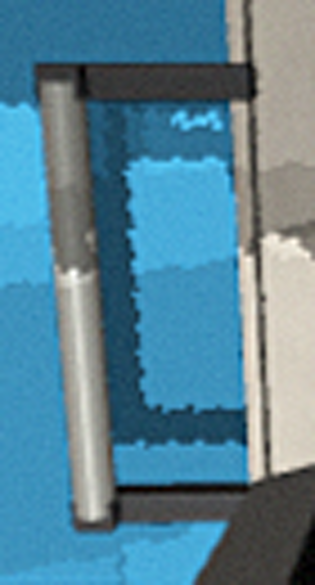

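```bash
python3 -c "
from h import *
plan(.477,.050,.15,-14.6)"
```

```text
t 9.53 pos [0.5641 0.0127 0.1607] yaw -14.73 -> shift [ 0.0463 -0.3123  0.0352] roll -0.0029 rows>= 3.0 w 0.0442 F [-0.4 -0.7 -0.2]
```

Call:
{"api": "servo_tool", "payload": {
  "series": [
    [0.01,-0.1,0,0,-0.36],
    [0.03,-0.2,0,0,-0.36],
    [0.046,-0.28,0,0,-0.36],
    [0.046,-0.312,0,0,-0.36],
    [0.046,-0.312,0.06,0,-0.36],
    [0.046,-0.312,0.12,0,-0.36],
    [0.046,-0.312,0.18,0,-0.36],
    [0.046,-0.312,0.18,0,-0.36],
    [0.046,-0.312,0.18,0,-0.36]
  ]
}}

```text
t: 10.28
ee_pos: [0.4755, 0.0499, 0.104]
ee_rot: [[0.254, 0.967, -0.004], [0.967, -0.254, 0.001], [-0.001, -0.004, -1.0]]
wrist_force: [0.4, -0.4, -0.1]
gripper_width: 0.0299
```

Run:
```python
from h import *
np.set_printoptions(precision=4,suppress=True)
m=arm.camera_model('wrist');p,d=arm.snapshot('wrist');cv2.imwrite('pics/w9.png',p[:,:,::-1])
plan(.477,.050,.046,-14.6)
```

```text
t 10.33 pos [0.4766 0.0498 0.1052] yaw -14.74 -> shift [0.0012 0.0016 0.1975] roll -0.0032 rows>= 2.0 w 0.0298 F [-0.2 -0.1  0.8]
```

View pics/w9.png

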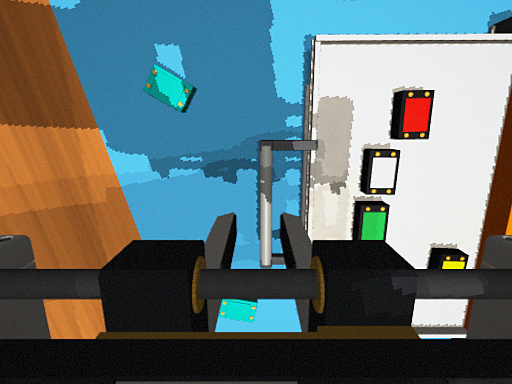

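Call:
{"api": "servo_tool", "payload": {
  "series": [
    [0,0.002,0.06,0,-0.36],
    [0,0.002,0.12,0,-0.36],
    [0,0.002,0.17,0,-0.36],
    [0,0.002,0.197,0,-0.36],
    [0,0.002,0.197,0,-0.36],
    [0,0.002,0.197,0,-0.7],
    [0,0.002,0.197,0,-1],
    [0,0.002,0.197,0,-1],
    [0,0.002,0.197,0,-1],
    [0,0.002,0.197,0,-1]
  ]
}}

```text
t: 11.17
ee_pos: [0.4815, 0.0488, 0.0485]
ee_rot: [[0.254, 0.967, 0.011], [0.967, -0.254, -0.002], [0.001, 0.011, -1.0]]
wrist_force: [10.0, -2.4, -6.2]
gripper_width: 0.0092
```

Run:
```python
from h import *
np.set_printoptions(precision=4,suppress=True)
p,d=arm.snapshot('wrist');cv2.imwrite('pics/w10.png',p[:,:,::-1])
plan(.477,.050,.046,-14.6);print(arm.sense()['joint_positions'])
a0=np.arcsin(20/202)
for th in np.arange(0,.71,.05):
    print(round(th,2),'y',round(202*(np.cos(a0)-np.cos(a0+th))/300,4),'z',round(-202*(np.sin(a0+th)-np.sin(a0))/300,4))
```

```text
t 11.22 pos [0.4815 0.0488 0.0485] yaw -14.74 -> shift [ 0.     -0.0155  0.0083] roll -0.0031 rows>= 1.0 w 0.009 F [10.  -1.  -6.8]
[-0.1335  0.1098  2.0877 -0.0006  0.9331  0.1241]
0.0 y 0.0 z -0.0
0.05 y 0.0042 z -0.0334
0.1 y 0.01 z -0.0666
0.15 y 0.0175 z -0.0994
0.2 y 0.0266 z -0.1318
0.25 y 0.0373 z -0.1637
0.3 y 0.0496 z -0.195
0.35 y 0.0635 z -0.2257
0.4 y 0.0789 z -0.2557
0.45 y 0.0957 z -0.2848
0.5 y 0.114 z -0.3131
0.55 y 0.1337 z -0.3404
0.6 y 0.1547 z -0.3667
0.65 y 0.177 z -0.3919
0.7 y 0.2005 z -0.416
```

View pics/w10.png

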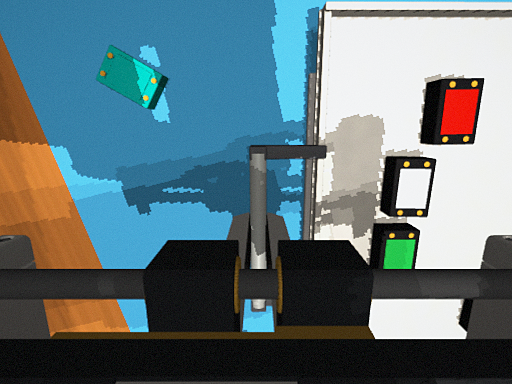

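Call:
{"api": "servo_tool", "payload": {
  "series": [
    [0,0.01,0,0,-1],
    [0,0.016,-0.008,0,-1],
    [0,0.019,-0.033,0,-1],
    [0,0.022,-0.05,0,-1],
    [0,0.025,-0.067,0,-1],
    [0,0.028,-0.083,0,-1],
    [0,0.032,-0.1,0,-1],
    [0,0.037,-0.116,0,-1],
    [0,0.042,-0.132,0,-1],
    [0,0.047,-0.148,0,-1],
    [0,0.052,-0.164,0,-1],
    [0,0.052,-0.164,0,-1]
  ]
}}

```text
t: 12.22
ee_pos: [0.4918, 0.046, 0.0964]
ee_rot: [[0.254, 0.967, -0.003], [0.967, -0.254, 0.001], [-0.0, -0.003, -1.0]]
wrist_force: [-3.4, 3.8, -4.9]
gripper_width: 0.0089
```

Run:
```python
from h import *
p,d=arm.snapshot('wrist');cv2.imwrite('pics/w11.png',p[:,:,::-1])
p,d=arm.snapshot('side');cv2.imwrite('pics/s11.png',cv2.resize(p[100:260,160:320],None,fx=3.7,fy=3.7)[:,:,::-1])
plan(.477,.050,.046,-14.6)
```

```text
t 12.32 pos [0.4916 0.0461 0.0958] yaw -14.73 -> shift [ 0.0002 -0.0498  0.166 ] roll -0.0028 rows>= 2.0 w 0.0093 F [-3.5  4.3 -5.2]
```

View pics/w11.png

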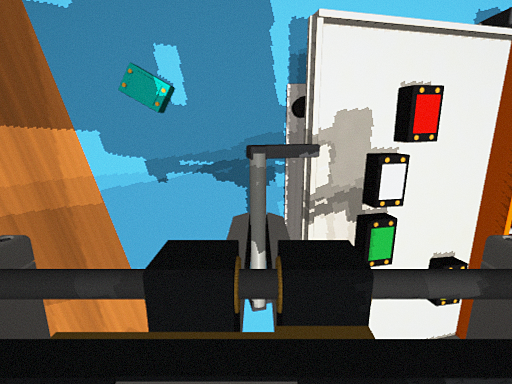

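View pics/s11.png

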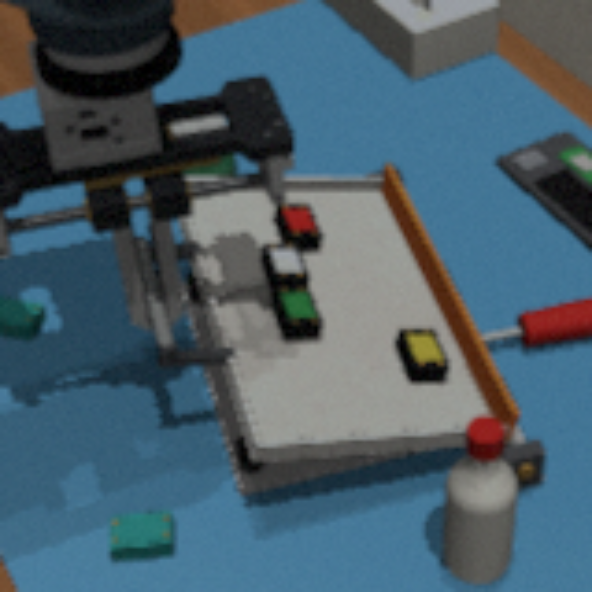

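Call:
{"api": "servo_tool", "payload": {
  "series": [
    [0,0.006,-0.016,0,-1],
    [0,0.012,-0.031,0,-1],
    [0,0.019,-0.047,0,-1],
    [0,0.026,-0.062,0,-1],
    [0,0.034,-0.077,0,-1],
    [0,0.042,-0.092,0,-1],
    [0,0.05,-0.107,0,-1],
    [0,0.058,-0.121,0,-1],
    [0,0.067,-0.135,0,-1],
    [0,0.077,-0.149,0,-1],
    [0,0.086,-0.163,0,-1],
    [0,0.096,-0.177,0,-1]
  ]
}}

```text
t: 13.32
ee_pos: [0.5181, 0.0392, 0.1493]
ee_rot: [[0.254, 0.967, -0.007], [0.967, -0.254, 0.002], [-0.0, -0.008, -1.0]]
wrist_force: [-11.1, 4.6, 1.5]
gripper_width: 0.0087
```

Run:
```python
from h import *
p,d=arm.snapshot('side');cv2.imwrite('pics/s12.png',cv2.resize(p[100:260,160:320],None,fx=3.7,fy=3.7)[:,:,::-1])
plan(.477,.050,.046,-14.6)
```

```text
t 13.37 pos [0.519  0.039  0.1505] yaw -14.72 -> shift [-0.     -0.1424  0.3491] roll -0.0026 rows>= 3.0 w 0.0093 F [-12.2   4.1   4.2]
```

View pics/s12.png

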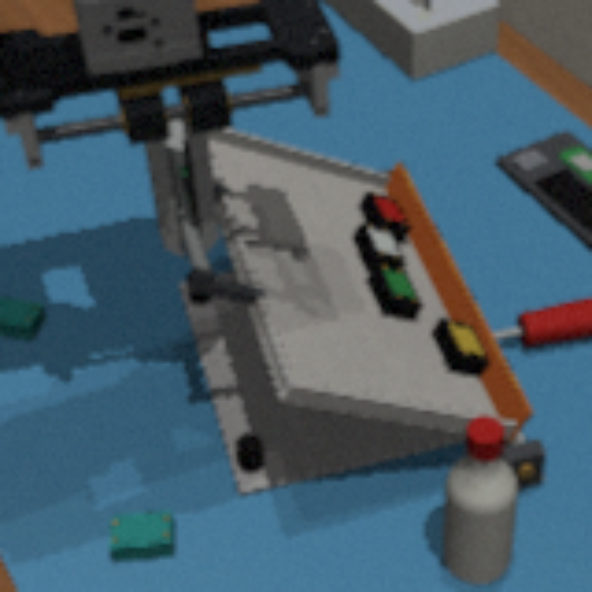

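Call:
{"api": "servo_tool", "payload": {
  "series": [
    [0,0.003,-0.013,0,-1],
    [0,0.01,-0.026,0,-1],
    [0,0.02,-0.039,0,-1],
    [0,0.03,-0.05,0,-1],
    [0,0.031,-0.052,0,-1],
    [0,0.031,-0.052,0,-1],
    [0,0.031,-0.052,0,-1],
    [0,0.031,-0.052,0,-1],
    [0,0.031,-0.052,0,-1],
    [0,0.031,-0.052,0,-1],
    [0,0.031,-0.052,0,-1],
    [0,0.031,-0.052,0,-1]
  ]
}}

```text
t: 14.37
ee_pos: [0.5291, 0.0363, 0.1643]
ee_rot: [[0.254, 0.967, -0.0], [0.967, -0.254, 0.0], [0.0, -0.001, -1.0]]
wrist_force: [-1.2, 4.8, -3.0]
gripper_width: 0.0088
```

Run:
```python
from h import *
p,d=arm.snapshot('side');cv2.imwrite('pics/s13.png',cv2.resize(p[130:240,220:320],None,fx=5.4,fy=5.4,interpolation=cv2.INTER_CUBIC)[:,:,::-1])
p,d=arm.snapshot('wrist');cv2.imwrite('pics/w13.png',p[:,:,::-1])
plan(.477,.050,.046,-14.6)
```

```text
t 14.47 pos [0.5291 0.0363 0.1643] yaw -14.73 -> shift [-3.000e-04 -1.794e-01  3.943e-01] roll -0.0029 rows>= 4.0 w 0.009 F [-0.4  4.6 -3.6]
```

View pics/s13.png

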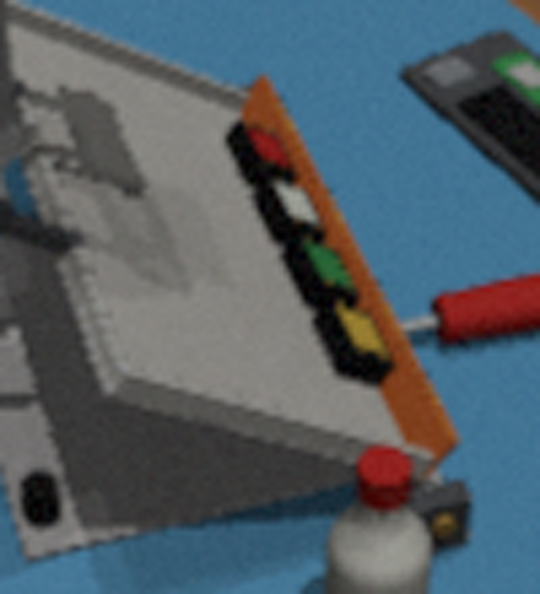

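View pics/w13.png

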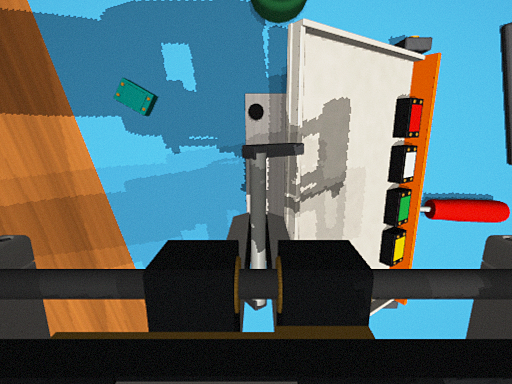

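Call:
{"api": "servo_tool", "payload": {
  "series": [
    [0,-0.008,0.009,0,-1],
    [0,-0.017,0.019,0,-1],
    [0,-0.027,0.032,0,-1],
    [0,-0.037,0.046,0,-1],
    [0,-0.047,0.059,0,-1],
    [0,-0.057,0.073,0,-1],
    [0,-0.066,0.087,0,-1],
    [0,-0.075,0.101,0,-1],
    [0,-0.084,0.115,0,-1],
    [0,-0.092,0.13,0,-1],
    [0,-0.1,0.145,0,-1],
    [0,-0.107,0.16,0,-1]
  ]
}}

```text
t: 15.47
ee_pos: [0.4983, 0.0442, 0.1161]
ee_rot: [[0.254, 0.967, 0.001], [0.967, -0.254, -0.0], [0.0, 0.001, -1.0]]
wrist_force: [1.6, 4.6, -5.1]
gripper_width: 0.0094
```

Run:
```python
from h import *
plan(.4815,.0488,.0485,-14.7)
```

```text
t 15.47 pos [0.4983 0.0442 0.1161] yaw -14.73 -> shift [ 0.0005 -0.0584  0.2252] roll -0.0008 rows>= 2.0 w 0.0094 F [ 1.6  4.6 -5.1]
```

Call:
{"api": "servo_tool", "payload": {
  "series": [
    [0,-0.007,0.015,0,-1],
    [0,-0.013,0.031,0,-1],
    [0,-0.019,0.046,0,-1],
    [0,-0.025,0.062,0,-1],
    [0,-0.03,0.078,0,-1],
    [0,-0.035,0.094,0,-1],
    [0,-0.04,0.11,0,-1],
    [0,-0.044,0.126,0,-1],
    [0,-0.047,0.141,0,-1],
    [0,-0.05,0.156,0,-1],
    [0,-0.052,0.17,0,-1],
    [0,-0.054,0.182,0,-1]
  ]
}}

```text
t: 16.47
ee_pos: [0.4825, 0.0484, 0.0614]
ee_rot: [[0.254, 0.967, -0.0], [0.967, -0.254, -0.0], [-0.0, -0.0, -1.0]]
wrist_force: [1.3, 3.0, -5.2]
gripper_width: 0.0091
```

Run:
```python
from h import *
plan(.4815,.0488,.0485,-14.7)
```

```text
t 16.47 pos [0.4825 0.0484 0.0614] yaw -14.73 -> shift [ 0.0006 -0.0036  0.0429] roll -0.0006 rows>= 1.0 w 0.0091 F [ 1.3  3.  -5.2]
```

Call:
{"api": "servo_tool", "payload": {
  "series": [
    [0,-0.001,0.008,0,-1],
    [0,-0.001,0.016,0,-1],
    [0,-0.002,0.023,0,-1],
    [0,-0.003,0.03,0,-1],
    [0,-0.003,0.036,0,-1],
    [0,-0.003,0.041,0,-1],
    [0,-0.003,0.045,0,-1],
    [0,-0.003,0.048,0,-1],
    [0,-0.003,0.048,0,-1],
    [0,-0.003,0.048,0,-1]
  ]
}}

```text
t: 17.3
ee_pos: [0.4817, 0.0486, 0.0525]
ee_rot: [[0.253, 0.967, -0.006], [0.967, -0.253, -0.0], [-0.002, -0.006, -1.0]]
wrist_force: [-21.9, 4.1, 43.4]
gripper_width: 0.0091
```

Run:
```python
from h import *
plan(.4815,.0488,.0485,-14.7)
p,d=arm.snapshot('side');cv2.imwrite('pics/s14.png',cv2.resize(p[120:260,160:320],None,fx=4,fy=4,interpolation=cv2.INTER_CUBIC)[:,:,::-1])
```

```text
t 17.30 pos [0.4817 0.0486 0.0525] yaw -14.66 -> shift [ 0.0004 -0.0008  0.0134] roll 0.0009 rows>= 1.0 w 0.0091 F [-21.9   4.1  43.4]
```

View pics/s14.png

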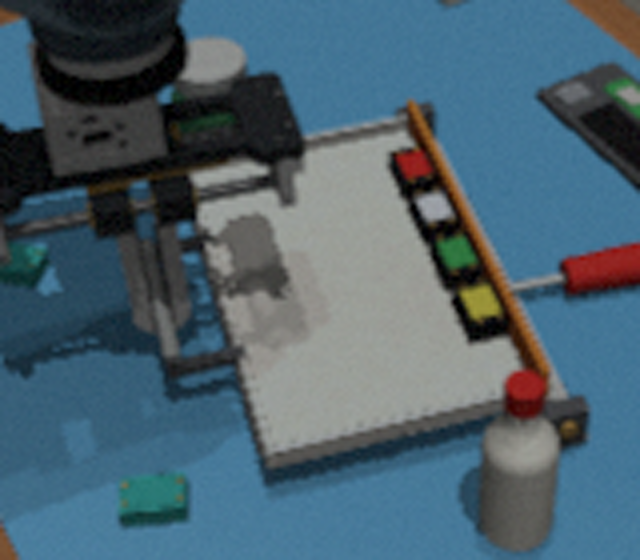

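Call:
{"api": "servo_tool", "payload": {
  "series": [
    [0,0,-0.006,0,-1],
    [0,0,-0.012,0,-1],
    [0,0,-0.012,0,-1]
  ]
}}

```text
t: 17.6
ee_pos: [0.4816, 0.0486, 0.0528]
ee_rot: [[0.254, 0.967, -0.002], [0.967, -0.254, -0.0], [-0.001, -0.002, -1.0]]
wrist_force: [-6.6, 3.3, 11.4]
gripper_width: 0.009
```

Call:
{"api": "servo_tool", "payload": {
  "series": [
    [0,-0.002,-0.003,0,-1],
    [0,-0.002,-0.003,0,-0.9],
    [0,-0.002,-0.003,0,-0.7],
    [0,-0.002,-0.003,0,-0.36],
    [0,-0.002,-0.003,0,-0.36],
    [0,-0.002,-0.003,0,-0.36],
    [0,-0.002,-0.003,0,-0.36]
  ]
}}

```text
t: 18.18
ee_pos: [0.4812, 0.0485, 0.0519]
ee_rot: [[0.254, 0.967, -0.0], [0.967, -0.254, -0.0], [-0.0, 0.0, -1.0]]
wrist_force: [-0.5, -1.0, -0.0]
gripper_width: 0.03
```

Run:
```python
from h import *
plan(.4775,.0498,.0485,-14.7)
p,d=arm.snapshot('wrist');cv2.imwrite('pics/w15.png',p[:,:,::-1])
```

```text
t 18.18 pos [0.4812 0.0485 0.0519] yaw -14.74 -> shift [ 0.0009 -0.0131  0.0112] roll -0.0008 rows>= 1.0 w 0.03 F [-0.5 -1.  -0. ]
```

View pics/w15.png

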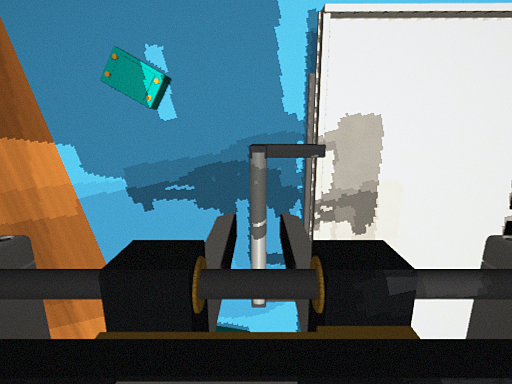

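Released, with the bar centred between the fingers. Now I rise straight up, then back away so that the top camera gets a free view.

Call:
{"api": "servo_tool", "payload": {
  "series": [
    [0,0,-0.05,0,-0.36],
    [0,0,-0.12,0,-0.36],
    [0,0,-0.22,0,-0.36],
    [0,0,-0.33,0,-0.36],
    [0,0,-0.44,0,-0.36],
    [0,0,-0.55,0,-0.36],
    [-0.1,0,-0.6,0,-0.36],
    [-0.2,0,-0.6,0,-0.36],
    [-0.32,0,-0.6,0,-0.36],
    [-0.44,0,-0.6,0,-0.36],
    [-0.5,0,-0.6,0,-0.36],
    [-0.5,0,-0.6,0,-0.36]
  ]
}}

```text
t: 19.23
ee_pos: [0.4424, -0.099, 0.232]
ee_rot: [[0.259, 0.966, 0.0], [0.966, -0.259, -0.001], [-0.001, 0.0, -1.0]]
wrist_force: [-0.6, 0.0, -0.1]
gripper_width: 0.03
```

Run:
```python
from h import *
np.set_printoptions(precision=4,suppress=True)
p,d=arm.snapshot('top');cv2.imwrite('pics/t16.png',p[:,:,::-1]);np.save('pics/t16.npy',d)
cv2.imwrite('pics/t16z.png',cv2.resize(p[125:245,150:300],None,fx=5,fy=5,interpolation=cv2.INTER_CUBIC)[:,:,::-1])
p,d=arm.snapshot('side');cv2.imwrite('pics/s16.png',p[:,:,::-1])
print(arm.sense()['t'],arm.sense()['ee_pos'])
```

```text
19.3333 [ 0.4429 -0.0965  0.2319]
```

View pics/t16.png

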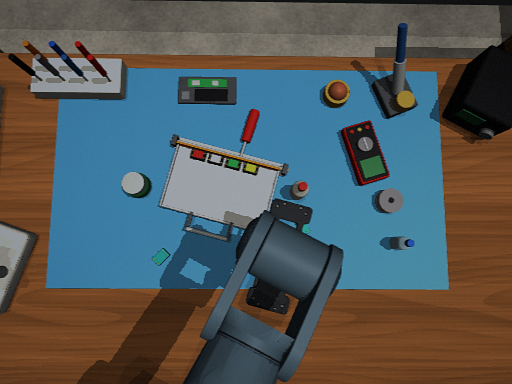

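View pics/t16z.png

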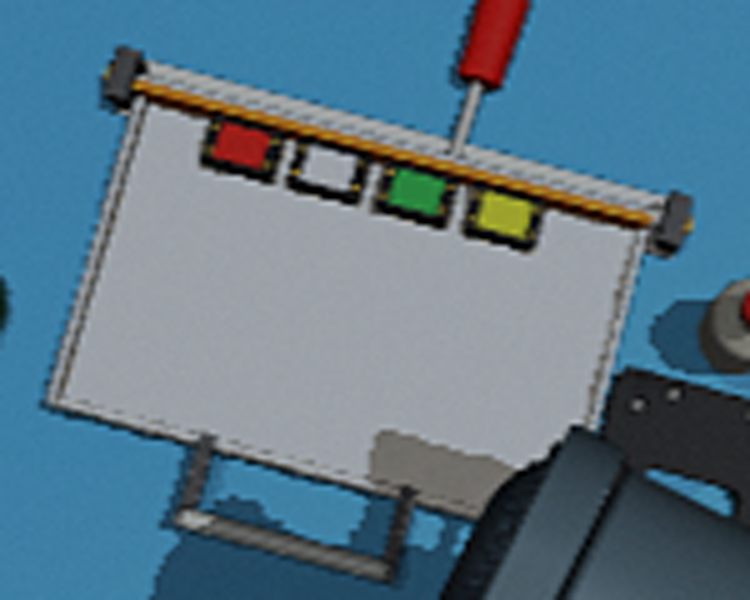

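View pics/s16.png

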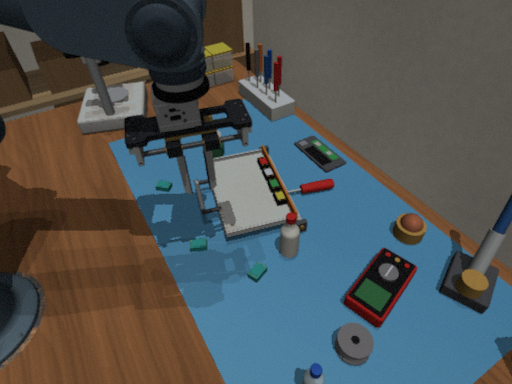

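Run:
```python
from h import *
p=cv2.imread('pics/t16.png');m=arm.camera_model('top')
h=cv2.cvtColor(p,cv2.COLOR_BGR2HSV).astype(int);H,S,V=h[...,0],h[...,1],h[...,2]
def g(mask,box,z):
    u0,v0,u1,v1=box;M=np.zeros(mask.shape,np.uint8);M[v0:v1,u0:u1]=mask[v0:v1,u0:u1]
    n,l,st,c=cv2.connectedComponentsWithStats(M);k=1+np.argmax(st[1:,4]);v,u=np.nonzero(l==k)
    return np.array([px2w(m,a,b,z=z)[:2] for a,b in zip(u,v)])
o=g((H>8)&(H<25)&(S>140),(155,130,290,175),.05);oc=o.mean(0);w,e=np.linalg.eigh(np.cov(o.T));ey=e[:,1]*np.sign(e[1,1]);ex=np.array([ey[1],-ey[0]])
print('fence',oc,np.degrees(np.arctan2(ey[1],ey[0])))
for n,mk,b in [('r',(S>120)&(V>90)&((H<10)|(H>170)),(188,146,208,162)),('w',(S<60)&(V>110),(210,155,221,163)),('g',(S>100)&(V>80)&(H>45)&(H<80),(224,155,243,170)),('y',(S>100)&(V>90)&(H>20)&(H<40),(242,160,262,176))]:
    W=g(mk,b,.042);q=W.mean(0)-oc;w,e=np.linalg.eigh(np.cov(W.T));a=e[:,1];print(n,len(W),'x',q@ex,'y',q@ey,'ang',np.degrees(np.arctan2(a[1],a[0]))%180)
```

```text
fence [0.66768112 0.002045  ] 75.41660234199888
r 73 x -0.013582501828196251 y 0.07278285357801176 ang 78.71718900174471
w 68 x -0.013840698219814282 y 0.02884600075879735 ang 85.13696818525762
g 74 x -0.01350798150552933 y -0.015314538973474668 ang 73.39920370051973
y 78 x -0.013347720041935483 y -0.05871367492617498 ang 76.5300876576033
```

```bash
python3 -c "
from rig import arm
print(arm.job_done(), arm.sense()['t'])"
```

```text
the job is handed in; nothing more can be done
the job is handed in; nothing more can be done
```

All four modules now stand in one row against the orange fence, and I handed the job in at about 19.3 s of the 72 s allowed.

I put the white stray module into the tray and moved green out from behind yellow into the gap between white and yellow. Then I lifted the tray by its bar to about 0.64 rad, where all four slid down, lowered it slowly until it lay flat, and let go.

**Last checks (top camera):**
- **Distance to the fence:** all four plates lie 13.3 to 13.8 mm from the middle of the fence's top edge, so they are flush to within the measurement.
- **Spacing:** they are about 44 mm apart along the fence, each on its own stretch.
- **Angles:** the pixel-fit angles were 73° to 79° for red, green and yellow, against 75.4° for the fence. White read 85°, but its search window was cropped close, so I don't trust that angle. White looks square in the pictures.
- **Everything else:** the top and side pictures show the bystanders in view and the turquoise look-alikes where they were. The gripper was clear of everything.

**Pressing force:** after the tray reached its stops, I kept pressing the bar down and the wrist force rose briefly to about 49 N (43 N of it vertical). That is below the 120 N wrist limit, and only the fingers were on the bar. I eased it off before opening the fingers, and the tray did not drop.

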